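Discard used scalpels through the tipping tray of a sharps bin

ROBOT

A 6-joint arm with a two-finger parallel gripper is mounted at the origin on a cart in front of the work surface, level with it; the furniture and walls round the work are solid. World frame = base frame: x ahead of the robot, y to its left, z up, the work surface at z = 0. Lengths are in m, angles in rad, forces in N, time in s.
With the tool pointing down it reaches from about 0.35 to 0.975 m from the base axis. Payload 4.9 kg.
Tool frame: the origin (TCP) lies midway between the tips of the shut fingers; the grasp point (between the pads) lies 19 mm behind it (ctrl.tcp_to_grasp is the distance from the TCP to the grasp point, in m); z points along the fingers, y is the line along which they close (so a half turn about z gives the same grasp; the last joint's range is limited). The gripper opens to 85 mm and grips with 20 to 120 N. Pads are 22 mm wide; open, the fingers measure 114 mm over their backs; the gripper's body (76 mm by 85 mm) begins 54 mm behind the grasp point. The pads swing forward as they close: fully open they stand 13 mm farther back than shut.
Start: joints at [-1.458, 0.053, 1.613, -0, 1.476, -0.119], TCP at [0.144, -0.608, 0.231] pointing down, gripper open.
Joint ranges: [-3.01, 3.01], [-1.01, 2.22], [0.06, 2.58], [-1.02, 4.17], [0.09, 2.62], [-3.14, 3.14]. Speed limits (rad/s): [2.57, 2.57, 3.14, 3.14, 3.14, 3.14].

INTERFACE

Orientations are given as a rotation vector (axis times angle).
In Python, from station import ctrl, telemetry, get_image, camera_params gives the robot as it stands (ctrl), with the cameras as plain functions and the readings (telemetry).
- The arm moves only by the shell command python3 jog.py 'ROWS' [FORCE]. ROWS is rows parted by semicolons, their numbers by spaces, 1 to 20 of them, each of 7 numbers: the finger opening in m, then dx, dy, dz in m, then a rotation vector rx, ry, rz in rad; each row is the pose to reach, as a shift and turn from the pose commanded when the command began, along the tool's axes at that moment; what a row does not reach only later rows make up. A row lasts 1/12 s, in which the tool goes at most 0.0417 m and 0.125 rad, less where a joint would pass 70% of its speed; a pose out of reach is approached as far as the arm can. The fingers move at their own pace and stop on an object; FORCE is the grip in N (left out, the last holds). Time passes only in rows, so rows that do not move let the fingers close. It prints the time, the measured TCP pose, the force, the opening and the grip force at its end.
- telemetry.get_obs(): the state, without advancing time (a new reading comes with each control period).
- get_image(name): name is "scene" or "side" or "wrist"; returns the picture (384x512x3 uint8, red, green, blue); there is no depth.
- camera_params(name): a dict with "fx", "fy", "cx", "cy" (pixels), "k1" (the pictures are not rectified: a ray, as slopes to the right and down, at radius r is drawn at 1 + k1 r^2 times it, then the intrinsics apply), "T" (4x4, takes a point from camera to world coordinates); the wrist camera has in their place "tool_from_camera" (4x4, takes a point from camera to tool coordinates, whose origin is the TCP and whose axes are the flange's). Camera axes: x right, y down, z forward; pixel columns grow to the right and rows downward; lengths in m; the calibration is good to about 2 mm. A picture is of the moment at which its call begins: read the wrist's pose just before it. camera_params takes no time and is no camera call.
- ctrl.finish_job(): hands the job in; it is judged then, once.
The state is a dict: "t": time; "q": joint angles; "dq": joint speeds; "effort": joint torques, N m; "tool_pos": TCP position; "tool_rot": TCP orientation; "contact_force": force on the tool from outside, world axes, zero at the start; "wrist_torque": the same for the moment, N m; "opening": finger opening in m; "grip_force": force on a finger pad.
Only numpy, scipy, OpenCV 4.12 (cv2) and the standard library are available. Lean on these libraries where they do the work, as an engineer would, in place of code of your own. Each camera call takes 0.05 s, during which the arm holds its last target. There are 200 camera calls.

TASK

Get rid of the used scalpels: lay the scalpel from the desk crosswise on the tray of the sharps bin, where another one already lies; set it down, do not drop it from a height. Then push the tray's front lip up until both scalpels slide off its back edge into the bin, and let the tray come back down level. Leave the pencil, the tweezers and the petri dish where they are.

Things in the scene. Friction and masses are not known exactly. Their poses are not given: they have to be found in the camera images.
- sharps_bin: Sharps bin fixed to the desk: grey box with a clear hood, open at the front, and a white tipping tray in its mouth. Origin on the desk, below the middle of the tray's hinge; -x is its front (towards the robot), +x its back, z up. Box x -75 to 75 mm, inside y -99 to 99, floor z 12, front wall up to z 94. Hood cheeks at y +-103, front edge x -94 (z 94) to -45 (z 251).
- hood_brow (a point): Middle of the lower edge of the hood's front brow, at bin x -49, y 0, z 231 mm. Behind it a roof (top z 252, folded handle to 265) covers the tray back to x 75. So a hand pointing straight down cannot set things on the tray; leaned back 35 to 45 degrees, fingers pointing forward (+x of the bin) and down, it passes in under the brow.
- bin_slot (a point): Middle of the open slot at bin x 36, y 0, z 100 mm: between the tray's back edge (x 0) and the back wall (x 71), 198 wide, through which things fall into the box.
- tray (a joint): Tray angle: 0 = level on its stop, grows as the front lip is raised, stop at 1.13 rad. Hinge line along the bin's y at x 0, z 100 mm (back edge of the tray floor). Tray 0.22 kg, damped hinge: raising it needs 1 to 2 N at the lip; let go, it sinks back to level by itself in 1 to 2 s. Scalpels start to slide at 0.4 to 0.9 rad and slide off within about 1 s at 1.0 rad and more.
- tray_lip (a point): Middle of the underside of the lip's front edge, moving with the tray; level: bin x -122, y 0, z 111 mm. The lip is a 3 mm flange, 150 wide, standing out 22 mm in front of the tray's front wall (x -100 to -97, top z 114). Below it is free space down to the desk and 47 mm deep, to the box front: closed fingertips fit under it with the hand leaned back 25 to 45 degrees.
- tray_floor (a point): Point on top of the tray floor, mid-width, 55 mm in front of the hinge; moves with the tray (level: bin x -55, y 0, z 100 mm). The floor is 97 long (bin x -97 to 0) and 182 wide, flat, with 14 mm high walls at the front and sides, none at the back.
- scalpel: Used scalpel on the desk, beside pencil and tweezers: grey plastic handle, bare steel blade, 144 mm long. Origin under its middle; x along it towards the blade, z up. Handle x -72 to 26 mm, 11 wide, 8 high; neck 8 wide to x 37; blade to x 72, 7 wide, thin, 4 mm above the underside. 15 to 31 g, balanced about x -15. Grip across the handle (x -40 to 15), fingertips close to the desk.
- scalpel_mid (a point): Middle of that scalpel's length and thickness (4 mm above its origin).
- tray_scalpel: Second scalpel of the same make, already lying crosswise on the tray (its x roughly along the bin's y), 16 to 28 mm in front of the hinge. Same frame and sizes.
- tray_scalpel_mid (a point): Middle of the second scalpel's length and thickness.
- pencil: Yellow pencil, 8 x 159 x 8 mm, lying on the desk along its y. Leave it alone.
- tweezers: Steel tweezers, 12 x 118 x 10 mm, lying on the desk along their y. Leave them alone.
- petri_dish: Lidded petri dish, 62 mm across, 15 high, on the desk. Leave it alone.

How it is judged:
By the outcome, as a careful person would: the job done as asked, in the order asked, and still so for the second after the job is handed in, with the robot touching nothing.
It also fails if it takes over 53 s, if anything falls off the work surface, if the arm or the gripper's body presses on something with over 40 N, if the wrist force passes 120 N, or if a joint passes its speed limit or range.

## Working session

There is one attempt and no reset: what is moved stays moved. The work goes in short steps, Python scripts to look and compute and a shell command to move; the robot and the scene stay as the last step left them, time stands still between calls to the robot, and variables do not carry over. Pictures are saved under pics/ and viewed, at most 10 in all, crops included, and the job is handed in when it is done.

```bash
ls; mkdir -p pics; python3 - <<'E'
from station import ctrl, telemetry, get_image, camera_params
import cv2, numpy as np
o=telemetry.get_obs(); print(o['t'],o['tool_pos'],o['tool_rot'],o['opening'],ctrl.tcp_to_grasp)
for n in("scene","side","wrist"):
    im=get_image(n); cv2.imwrite(f'pics/{n}0.png',im[:,:,::-1])
    p=camera_params(n); print(n,{k:(np.round(v,4).tolist()) for k,v in p.items()})
E
```

```text
jog.py
pics
station.py
0.0 [ 0.14350543 -0.60765548  0.23004888] [-3.11843077e+00 -3.63120308e-01  2.84415714e-05] 0.08548028533150452 0.0187
scene {'fx': 500.0447, 'fy': 500.0447, 'cx': 254.8021, 'cy': 185.7161, 'k1': 0.0143, 'T': [[0.5532, -0.6283, 0.547, -0.2022], [-0.8328, -0.4321, 0.3459, -0.8501], [0.019, -0.6469, -0.7623, 1.1537], [0.0, 0.0, 0.0, 1.0]]}
side {'fx': 391.0487, 'fy': 391.0487, 'cx': 252.4879, 'cy': 189.3384, 'k1': 0.0428, 'T': [[0.3691, -0.3904, 0.8434, -0.2667], [-0.9293, -0.1418, 0.3411, -0.7077], [-0.0135, -0.9097, -0.4151, 0.559], [0.0, 0.0, 0.0, 1.0]]}
wrist {'fx': 288.3914, 'fy': 288.3914, 'cx': 252.7746, 'cy': 188.0889, 'k1': 0.0042, 'tool_from_camera': [[-0.0002, -0.9624, -0.2716, 0.0709], [1.0, -0.0007, 0.0016, -0.0002], [-0.0017, -0.2716, 0.9624, -0.1431], [0.0, 0.0, 0.0, 1.0]]}
```

View pics/scene0.png

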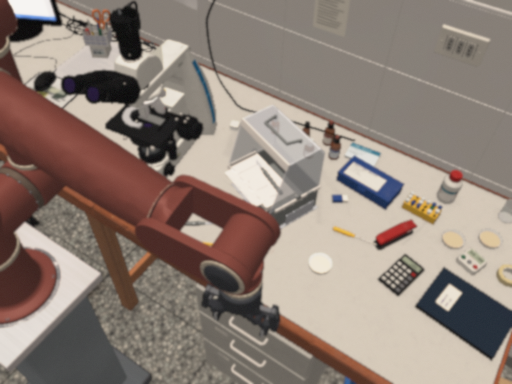

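View pics/side0.png

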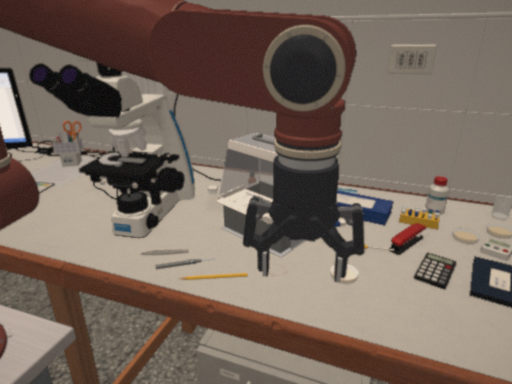

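View pics/wrist0.png

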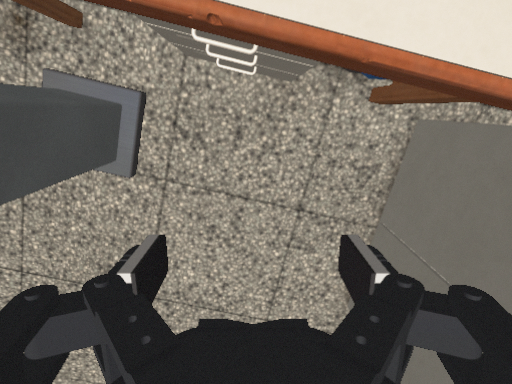

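The scene view shows the bin's hood at about (285,140), its white tray at (255,182) and the dish at (320,263). The side view shows the tweezers at (165,252), the scalpel at (155..213, 266..260) with its blade to the right, and the pencil at (215,276). The wrist camera sees only floor.

```bash
cat > h.py <<'E'
from station import ctrl, telemetry, get_image, camera_params
import cv2, numpy as np
from scipy.spatial.transform import Rotation as R
def pose():
    o=telemetry.get_obs(); T=np.eye(4); T[:3,:3]=R.from_rotvec(o['tool_rot']).as_matrix(); T[:3,3]=o['tool_pos']; return T
def cam(n,T=None):
    p=camera_params(n)
    return p,(p['T'] if n!='wrist' else (pose() if T is None else T)@p['tool_from_camera'])
def rays(n,uv,T=None):
    p,C=cam(n,T); C=np.array(C); uv=np.atleast_2d(np.float64(uv))
    K=np.array([[p['fx'],0,p['cx']],[0,p['fy'],p['cy']],[0,0,1]])
    s=cv2.undistortPoints(uv[:,None],K,np.array([p['k1'],0,0,0,0.]))[:,0]
    d=np.c_[s,np.ones(len(s))]@C[:3,:3].T
    return C[:3,3],d
def onz(n,uv,z,T=None):
    c,d=rays(n,uv,T); return c+d*((z-c[2])/d[:,2])[:,None]
def proj(n,X,T=None):
    p,C=cam(n,T); c=(np.atleast_2d(X)-C[:3,3])@C[:3,:3]; s=c[:,:2]/c[:,2:]
    s=s*(1+p['k1']*(s**2).sum(1))[:,None]; return s*p['fx']+[p['cx'],p['cy']]
def shot(n,f):
    T=pose(); im=get_image(n)[:,:,::-1].copy(); cv2.imwrite('pics/'+f,im); np.save('pics/'+f+'.npy',T); return im,T
E
python3 - <<'E'
from h import *
print('scalpel ends',onz('side',[[155,266.5],[213,260]],.005).round(3).tolist())
print('pencil',onz('side',[[181,277],[247,275]],.004).round(3).tolist())
print('tweez',onz('side',[[142,253],[188,251]],.005).round(3).tolist())
print('dish',onz('scene',[[320,263]],.015).round(3))
print(onz('scene',[[255,182]],.1).round(3))
a=cv2.imread('pics/scene0.png')[90:240,200:350]; cv2.imwrite('pics/c.png',cv2.hconcat([cv2.resize(a,(600,600),interpolation=2)]))
E
```

```text
scalpel ends [[0.367, -0.197, 0.005], [0.439, -0.315, 0.005]]
pencil [[0.354, -0.276, 0.004], [0.414, -0.416, 0.004]]
tweez [[0.404, -0.133, 0.005], [0.452, -0.238, 0.005]]
dish [[ 0.489 -0.624  0.015]]
[[ 0.565 -0.365  0.1  ]]
```

View pics/c.png

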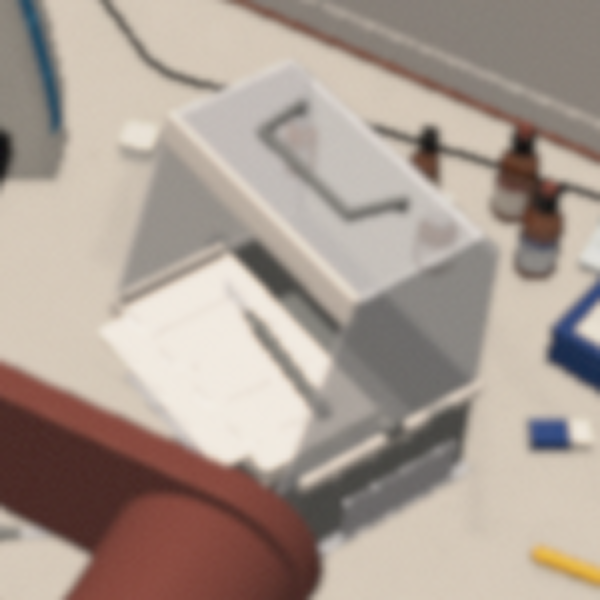

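The crop (4x, offset 200,90) shows the roof corners at (172,118), (355,302), (492,245) and (292,62). The tray scalpel runs from blade (228,285) to handle end (325,412), and the lip's left front corner is at about (102,328).

```bash
python3 - <<'E'
from h import *
f=lambda l:np.array(l)/4+[200-.375,90-.375]
r=onz('scene',f([[172,118],[355,302],[492,245],[292,62]]),.252); print(r.round(3).tolist())
print([np.linalg.norm(r[i]-r[(i+1)%4]).round(3) for i in range(4)])
e=(r[0]-r[1]); e2=(r[3]-r[2]); print(np.arctan2(-e[0],e[1]),np.arctan2(-e2[0],e2[1]))
print('tray scalpel',onz('scene',f([[228,285],[325,412]]),.104).round(3).tolist())
print('lip L',onz('scene',f([[102,328]]),.114).round(3).tolist())
E
```

```text
[[0.62, -0.285, 0.252], [0.547, -0.472, 0.252], [0.638, -0.518, 0.252], [0.714, -0.321, 0.252]]
[np.float64(0.201), np.float64(0.102), np.float64(0.211), np.float64(0.1)]
-0.3748761871640718 -0.36823272121600675
tray scalpel [[0.632, -0.326, 0.104], [0.571, -0.446, 0.104]]
lip L [[0.54, -0.282, 0.114]]
```

```bash
cat >> h.py <<'E'
def Rt(yaw,lean=0):  # tool x at world yaw; fingers down, leaned by `lean` so they point along yaw-90deg
    x=np.array([np.cos(yaw),np.sin(yaw),0]); f=np.array([x[1],-x[0],0])
    z=np.sin(lean)*f-np.cos(lean)*np.array([0,0,1]); return np.c_[x,np.cross(z,x),z]
def go(p,M):  # shift & turn in present tool axes
    T=pose(); d=T[:3,:3].T@(np.array(p)-T[:3,3]); r=R.from_matrix(T[:3,:3].T@M).as_rotvec()
    print('d',d.round(4),'r',r.round(4),'rows>=',np.linalg.norm(d)/.0417,np.linalg.norm(r)/.125)
E
python3 - <<'E'
from h import *
go([.397,-.246,.15],Rt(2.12))
E
```

```text
d [ 0.3298 -0.2938  0.0809] r [-9.0000e-04 -1.6000e-03 -1.8883e+00] rows>= 10.767991027365243 15.10611839191781
```

```bash
python3 jog.py '0.04 0.33 -0.294 0.08 0 0 -1.888;0.04 0.33 -0.294 0.08 0 0 -1.888;0.04 0.33 -0.294 0.08 0 0 -1.888;0.04 0.33 -0.294 0.08 0 0 -1.888;0.04 0.33 -0.294 0.08 0 0 -1.888;0.04 0.33 -0.294 0.08 0 0 -1.888;0.04 0.33 -0.294 0.08 0 0 -1.888;0.04 0.33 -0.294 0.08 0 0 -1.888;0.04 0.33 -0.294 0.08 0 0 -1.888;0.04 0.33 -0.294 0.08 0 0 -1.888;0.04 0.33 -0.294 0.08 0 0 -1.888;0.04 0.33 -0.294 0.08 0 0 -1.888;0.04 0.33 -0.294 0.08 0 0 -1.888;0.04 0.33 -0.294 0.08 0 0 -1.888;0.04 0.33 -0.294 0.08 0 0 -1.888;0.04 0.33 -0.294 0.08 0 0 -1.888;0.04 0.33 -0.294 0.08 0 0 -1.888;0.04 0.33 -0.294 0.08 0 0 -1.888;0.04 0.33 -0.294 0.08 0 0 -1.888' 40; python3 - <<'E'
from h import *
shot('wrist','w1.png'); print(pose().round(3)); shot('scene','s1.png')
print(proj('wrist',[[.367,-.197,.005],[.439,-.315,.005]]))
E
```

```text
t: 1.73
tool_pos: [0.3971, -0.2464, 0.1512]
tool_rot: [-1.539, -2.739, -0.0]
contact_force: [0.3, -0.6, -1.2]
opening: 0.0397
grip_force: 0.0
[[-0.52   0.854 -0.     0.397]
 [ 0.854  0.52   0.    -0.246]
 [ 0.    -0.    -1.     0.151]
 [ 0.     0.     0.     1.   ]]
[[250.86150165 117.43709003]
 [251.13091435 246.05303396]]
```

View pics/w1.png

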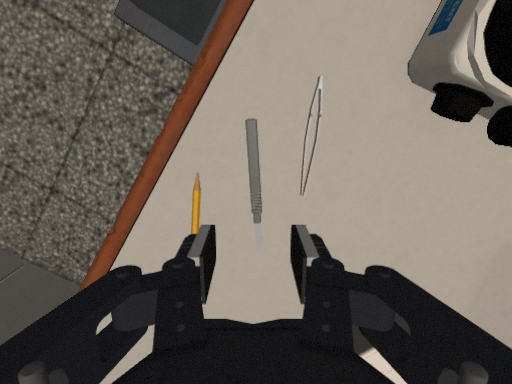

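The wrist view shows the scalpel from handle end (251,119) over neck (257,222) to blade tip (260,250). The pencil is to its left at (196,205) and the tweezers to its right at (312,135).

```bash
python3 - <<'E'
from h import *
T=np.load('pics/w1.png.npy'); 
im=cv2.imread('pics/w1.png').astype(int); 
m=((im[:,:,2]<135)*255).astype(np.uint8); m[:, :235]=0; m[:,280:]=0; m[:105]=0; m[232:]=0
n,l,s,c=cv2.connectedComponentsWithStats(m); k=1+s[1:,4].argmax(); print(s[k],c[k])
ys,xs=np.where(l==k); vx,vy,x0,y0=cv2.fitLine(np.c_[xs,ys].astype(np.float32),2,0,.01,.01).ravel()
at=lambda y:[x0+vx/vy*(y-y0),y]
P=onz('wrist',[at(ys.min()-.5),at(ys.max()+.5),at(251)],.006,T); print(P.round(4).tolist())
u=(P[1]-P[0])/np.linalg.norm(P[1]-P[0]); print('len dark',np.linalg.norm(P[1]-P[0]),'full',np.linalg.norm(P[2]-P[0]),'yaw',np.arctan2(u[1],u[0]))
mid=P[0]+.072*u; g=mid-.014*u; print('mid',mid,'grasp',g)
yaw=np.arctan2(u[1],u[0])+np.pi; print(yaw); go([g[0],g[1],.05],Rt(yaw)); go([g[0],g[1],.003],Rt(yaw))
E
```

```text
[ 245  119   17  105 1137] [253.60158311 168.50043975]
[[0.3671, -0.198, 0.006], [0.4303, -0.2883, 0.006], [0.4491, -0.3152, 0.006]]
len dark 0.11018825138403172 full 0.14304461482398081 yaw -0.9596481862080981
mid [ 0.40837895 -0.256987    0.006     ] grasp [ 0.40034563 -0.24552115  0.006     ]
2.181944467381695
d [-0.0009  0.0032  0.1013] r [-0.     -0.     -0.0634] rows>= 2.430184659454859 0.5073657060613828
d [-0.0009  0.0032  0.1483] r [-0.     -0.     -0.0634] rows>= 3.5568720532024454 0.5073657060613828
```

```bash
python3 jog.py '0.04 -0.001 0.003 0.04 0 0 -0.063;0.04 -0.001 0.003 0.08 0 0 -0.063;0.04 -0.001 0.003 0.11 0 0 -0.063;0.04 -0.001 0.003 0.13 0 0 -0.063;0.04 -0.001 0.003 0.143 0 0 -0.063;0.04 -0.001 0.003 0.149 0 0 -0.063;0.04 -0.001 0.003 0.149 0 0 -0.063;0.005 -0.001 0.003 0.149 0 0 -0.063;0.005 -0.001 0.003 0.149 0 0 -0.063;0.005 -0.001 0.003 0.149 0 0 -0.063;0.005 -0.001 0.003 0.149 0 0 -0.063;0.005 -0.001 0.003 0.149 0 0 -0.063;0.005 -0.001 0.003 0.149 0 0 -0.063' 40;python3 jog.py '0.005 0 0 0 0 0 0;0.005 0 0 -0.02 0 0 0;0.005 0 0 -0.06 0 0 0;0.005 0 0 -0.1 0 0 0;0.005 0 0 -0.12 0 0 0;0.005 0 0 -0.12 0 0 0' 40; python3 - <<'E'
from h import *
shot('wrist','w2.png'); print(pose().round(3))
a=cv2.imread('pics/s1.png')[90:240,200:350];b=cv2.imread('pics/w2.png')
cv2.imwrite('pics/c2.png',cv2.hconcat([cv2.resize(a,(400,400),interpolation=2),cv2.resize(b[84:384,106:406],(400,400))]))
E
```

```text
t: 2.92
tool_pos: [0.4014, -0.2466, 0.004]
tool_rot: [1.448, 2.785, -0.001]
contact_force: [-0.8, 0.3, 6.2]
opening: 0.009
grip_force: 39.8
t: 3.42
tool_pos: [0.4034, -0.2482, 0.1289]
tool_rot: [1.444, 2.777, -0.004]
contact_force: [0.5, -0.2, 0.6]
opening: 0.0093
grip_force: 39.1
[[-0.575  0.818  0.005  0.402]
 [ 0.818  0.575 -0.005 -0.247]
 [-0.007  0.002 -1.     0.126]
 [ 0.     0.     0.     1.   ]]
```

View pics/c2.png

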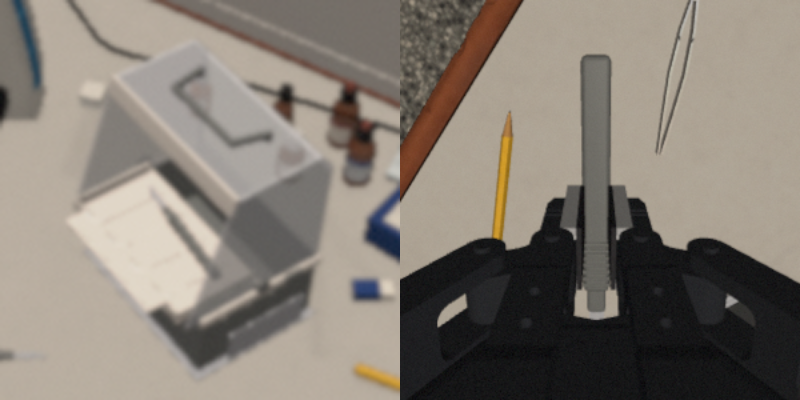

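The left panel gives an unobstructed view of the bin: lip corners at (68,218) and (183,315), tray scalpel from (152,190) to (217,276). The right panel shows the scalpel held squarely between the pads.

```bash
python3 - <<'E'
from h import *
from scipy.optimize import least_squares
s=400/150
f=lambda l:(np.array(l)+.5)/s+[200-.5,90-.5]
W=lambda l,z:onz('scene',f(l),z).round(4)
lip=W([[68,218],[183,315]],.114);roof=W([[112,75],[237,203]],.252);ts=W([[152,190],[217,276]],.104); box=W([[198,378],[316,297]],0)
print('lip',lip.tolist(),np.linalg.norm(lip[0]-lip[1]));print('box bottom right side',box.tolist(),np.linalg.norm(box[0]-box[1]))
# rigid 2D fit: bin points -> world
B=np.array([[-.122,.075],[-.122,-.075],[-.045,.103],[-.045,-.103]]);Q=np.r_[lip,roof][:,:2]
def Tr(v,b): c,s_=np.cos(v[2]),np.sin(v[2]); return b@np.array([[c,s_],[-s_,c]])+v[:2]
r=least_squares(lambda v:(Tr(v,B)-Q).ravel(),[.62,-.39,-.37]);print(r.x,(r.fun*1000).round(1))
c,s_=np.cos(r.x[2]),np.sin(r.x[2]);inv=lambda p:(p[:,:2]-r.x[:2])@np.array([[c,-s_],[s_,c]])
print('ts bin',inv(ts).round(4).tolist(),'box',inv(box).round(4).tolist())
# held scalpel in tool: handle end at x~+.058
T=np.load('pics/w2.png.npy');cc,d=rays('wrist',[[253,125.5]],T);ci=T[:3,:3].T@(cc-T[:3,3]);di=T[:3,:3].T@d[0]
for x in(.055,.058,.061):print('handle top at tool',(ci+di*(x-ci[0])/di[0]).round(4))
E
```

```text
lip [[0.5405, -0.2813, 0.114], [0.5005, -0.4498, 0.114]] 0.17318270698889077
box bottom right side [[0.5157, -0.4642, 0.0], [0.6823, -0.5141, 0.0]] 0.1739125354883885
[ 0.63182923 -0.39671484 -0.30864772] [-2.1 -6.9 -7.7 18.7 -2.9 -4.4 12.7 -7.4]
ts bin [[-0.0212, 0.0668], [-0.0441, -0.0674]] box [[-0.0901, -0.0996], [0.0837, -0.0965]]
handle top at tool [0.055  0.002  0.0672]
handle top at tool [0.058  0.002  0.0194]
handle top at tool [ 0.061   0.002  -0.0285]
```

```bash
python3 - <<'E'
from h import *
shot('side','d2.png')
X=[[.5,-.45,.11],[.54,-.28,.11],[.63,-.4,.25]];print(proj('side',X).round(0).tolist())
a=cv2.imread('pics/s1.png')[115:235,220:340];b=cv2.imread('pics/d2.png')
b=b[125:253,200:330]
cv2.imwrite('pics/c3.png',cv2.hconcat([cv2.resize(a,(400,400),interpolation=2),cv2.resize(b,(400,394),interpolation=2)[:394].copy() if 0 else cv2.resize(b,(400,400),interpolation=2)]))
E
```

```text
[[274.0, 220.0], [216.0, 202.0], [272.0, 145.0]]
```

View pics/c3.png

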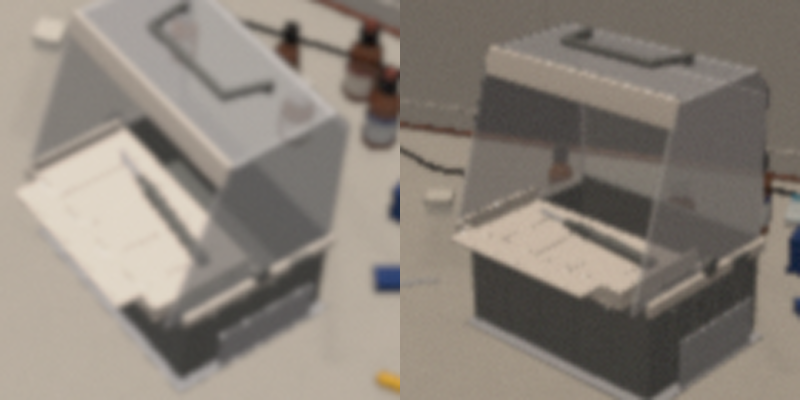

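Left (scene, 3.33x): lip front corners (17,193) and (120,306); the base plate's front-right corner is at (182,388). Right (side): lip corners (455,238) and (592,298), brow upper corners (490,47) and (678,100), and the tray scalpel lies from (545,213) to (650,262).

```bash
cat > fit.py <<'E'
from h import *
from scipy.optimize import least_squares
f1=lambda l:(np.array(l)+.5)*120/400+[219.5,114.5]
f2=lambda l:(np.array(l)+.5-[400,0])*[130/400,128/400]+[199.5,124.5]
lipB=[[-.122,.075],[-.122,-.075]]
roofB=[[-.045,.103],[-.045,-.103]]
obs=[(onz('scene',f1([[17,193],[120,306]]),.114),lipB),(onz('side',f2([[455,238],[592,298]]),.114),lipB),
 (onz('scene',f1([[78,10],[237,168]]),.252),roofB),(onz('side',f2([[490,47],[678,100]]),.252),roofB)]
for q,_ in obs: print(q.round(3).tolist(),np.linalg.norm(q[0]-q[1]).round(3))
B=np.concatenate([b for _,b in obs]);Q=np.concatenate([q[:,:2] for q,_ in obs])
def Tr(v,b): c,s=np.cos(v[2]),np.sin(v[2]); return b@np.array([[c,s],[-s,c]])+v[:2]
r=least_squares(lambda v:(Tr(v,B)-Q).ravel(),[.62,-.39,-.37],loss='soft_l1',f_scale=.003);print(r.x,((Tr(r.x,B)-Q)*1000).round(1).tolist())
c,s=np.cos(r.x[2]),np.sin(r.x[2]);inv=lambda p:(p[:,:2]-r.x[:2])@np.array([[c,-s],[s,c]])
print('ts',inv(onz('scene',f1([[122,152],[204,262]]),.104)).round(3).tolist(),inv(onz('side',f2([[545,213],[650,262]]),.104)).round(3).tolist())
print('base',inv(onz('scene',f1([[182,388]]),.0)).round(3).tolist(),inv(onz('side',f2([[648,392],[468,320]]),.0)).round(3).tolist())
E
python3 fit.py
```

```text
[[0.536, -0.283, 0.114], [0.485, -0.42, 0.114]] 0.146
[[0.54, -0.284, 0.114], [0.485, -0.427, 0.114]] 0.154
[[0.626, -0.283, 0.252], [0.55, -0.477, 0.252]] 0.208
[[0.628, -0.281, 0.252], [0.555, -0.47, 0.252]] 0.202
[ 0.62862993 -0.39506431 -0.35842206] [[4.3, 0.7], [2.7, -2.7], [0.4, 1.5], [3.5, 4.4], [-3.0, 0.3], [0.1, 1.2], [-4.9, -1.4], [-4.8, -5.9]]
ts [[-0.02, 0.068], [-0.038, -0.07]] [[-0.021, 0.064], [-0.034, -0.065]]
base [[-0.08, -0.104]] [[-0.058, -0.084], [-0.075, 0.114]]
```

```bash
cat >> h.py <<'E'
O=np.array([.627,-.395]);TH=-.36;YW=np.pi/2+TH
def bw(x,y,z): c,s=np.cos(TH),np.sin(TH); return np.array([O[0]+c*x-s*y,O[1]+s*x+c*y,z])
def wb(p): d=np.asarray(p)[:2]-O; c,s=np.cos(TH),np.sin(TH); return np.array([c*d[0]+s*d[1],-s*d[0]+c*d[1],p[2]])
E
python3 - <<'E'
from h import *
print(telemetry.get_obs()['q'].round(3)); go(bw(-.135,.012,.225),Rt(YW,.63))
E
```

```text
[-0.709 -0.239  2.07  -0.     1.308 -1.321]
d [-0.1339  0.0334 -0.1013] r [-0.5773 -0.304   0.9391] rows>= 4.107003881203757 9.148172506783162
```

```bash
python3 jog.py '0.005 0 0 -0.04 0 0 0;0.005 0 0 -0.08 0 0 0;0.005 -0.03 0 -0.1 -0.08 -0.04 0.12;0.005 -0.06 0.01 -0.1 -0.14 -0.07 0.23;0.005 -0.134 0.033 -0.101 -0.577 -0.304 0.939;0.005 -0.134 0.033 -0.101 -0.577 -0.304 0.939;0.005 -0.134 0.033 -0.101 -0.577 -0.304 0.939;0.005 -0.134 0.033 -0.101 -0.577 -0.304 0.939;0.005 -0.134 0.033 -0.101 -0.577 -0.304 0.939;0.005 -0.134 0.033 -0.101 -0.577 -0.304 0.939;0.005 -0.134 0.033 -0.101 -0.577 -0.304 0.939;0.005 -0.134 0.033 -0.101 -0.577 -0.304 0.939;0.005 -0.134 0.033 -0.101 -0.577 -0.304 0.939;0.005 -0.134 0.033 -0.101 -0.577 -0.304 0.939;0.005 -0.134 0.033 -0.101 -0.577 -0.304 0.939' 40; python3 - <<'E'
from h import *
shot('wrist','w3.png'); T=pose();print(telemetry.get_obs()['q'].round(3),wb(T[:3,3]).round(4),T[:3,:3].round(3)); go(bw(-.064,.012,.130),Rt(YW,.63))
for n,p in dict(lipL=(-.122,.075,.114),wallTL=(-.1,.091,.114),lipR=(-.122,-.075,.114),ts=(-.021,.067,.104),floorBL=(0,.091,.1)).items():print(n,proj('wrist',bw(*p))[0].round())
E
```

```text
t: 4.77
tool_pos: [0.5046, -0.3366, 0.2234]
tool_rot: [2.125, 1.473, 0.477]
contact_force: [-1.0, 0.2, 0.3]
opening: 0.0091
grip_force: 39.2
[-0.838 -0.348  2.074  0.36   0.877 -0.634] [-0.1349  0.0114  0.2237] [[ 0.351  0.758  0.55 ]
 [ 0.936 -0.284 -0.206]
 [ 0.     0.587 -0.81 ]]
d [0.0005 0.0025 0.1175] r [-0.0028 -0.0007  0.0008] rows>= 2.8182906045994525 0.02432583125281824
lipL [183. 115.]
wallTL [207.  94.]
lipR [194. 279.]
ts [272. 121.]
floorBL [286.  97.]
```

View pics/w3.png

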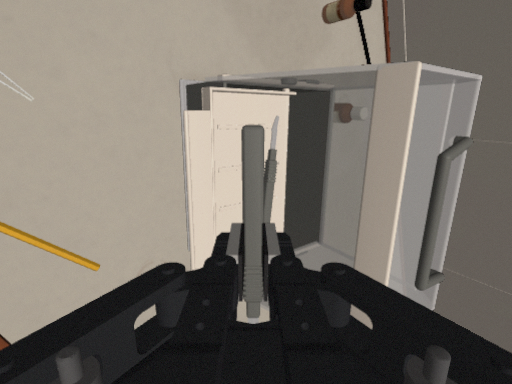

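The wrist view shows the lip's left corner at (189,111), the tray's back-left corner at (289,92), and the tray scalpel's blade tip at (277,117). The held scalpel is straight in the pads, and the bin estimate is good to about 3 mm.

```bash
sed -i 's/^O=np.array.*/O=np.array([.630,-.393]);TH=-.36;YW=np.pi\/2+TH/' h.py; python3 - <<'E'
from h import *
go(bw(-.064,.012,.128),Rt(YW,.63))
E
```

```text
d [0.0034 0.003  0.1204] r [-0.0028 -0.0007  0.0008] rows>= 2.8881995173610213 0.02432583125281824
```

```bash
python3 jog.py '0.005 0.001 0.001 0.03 0 0 0;0.005 0.003 0.003 0.06 0 0 0;0.005 0.003 0.003 0.085 0 0 0;0.005 0.003 0.003 0.105 0 0 0;0.005 0.003 0.003 0.116 0 0 0;0.005 0.003 0.003 0.12 0 0 0;0.005 0.003 0.003 0.12 0 0 0' 40; python3 jog.py '0.005 0 -0.0018 0.0024 0 0 0;0.005 0 -0.0035 0.0049 0 0 0;0.005 0 -0.0047 0.0065 0 0 0;0.005 0 -0.0047 0.0065 0 0 0;0.005 0 -0.0047 0.0065 0 0 0' 40; python3 - <<'E'
from h import *
T=pose();print(wb(T[:3,3]).round(4))
E
```

```text
t: 5.4
tool_pos: [0.5739, -0.3591, 0.1267]
tool_rot: [2.127, 1.473, 0.478]
contact_force: [0.9, -0.0, -0.7]
opening: 0.0092
grip_force: 39.2
t: 5.82
tool_pos: [0.5735, -0.3592, 0.1203]
tool_rot: [2.125, 1.471, 0.478]
contact_force: [0.5, 0.6, 0.4]
opening: 0.0089
grip_force: 39.2
[-0.0648  0.0118  0.1203]
```

Now I'll feel downward in 1–2 mm steps.

```bash
python3 jog.py '0.005 0 -0.0012 0.0016 0 0 0;0.005 0 -0.0024 0.0032 0 0 0;0.005 0 -0.0024 0.0032 0 0 0' 40; python3 jog.py '0.005 0 -0.0006 0.0008 0 0 0;0.005 0 -0.0012 0.0016 0 0 0;0.005 0 -0.0012 0.0016 0 0 0;0.005 0 -0.0012 0.0016 0 0 0' 40;python3 jog.py '0.005 0 -0.0006 0.0008 0 0 0;0.005 0 -0.0012 0.0016 0 0 0;0.005 0 -0.0012 0.0016 0 0 0;0.005 0 -0.0012 0.0016 0 0 0' 40
```

```text
t: 6.07
tool_pos: [0.5733, -0.3589, 0.1154]
tool_rot: [2.126, 1.471, 0.478]
contact_force: [0.5, -0.1, 0.4]
opening: 0.0089
grip_force: 39.2
t: 6.4
tool_pos: [0.5735, -0.359, 0.1138]
tool_rot: [2.126, 1.471, 0.478]
contact_force: [0.3, -0.5, -0.6]
opening: 0.0091
grip_force: 39.2
t: 6.73
tool_pos: [0.5734, -0.359, 0.1118]
tool_rot: [2.126, 1.471, 0.478]
contact_force: [-0.0, 0.1, -0.0]
opening: 0.0094
grip_force: 39.2
```

```bash
python3 jog.py '0.005 0 -0.0006 0.0008 0 0 0;0.005 0 -0.0012 0.0016 0 0 0;0.005 0 -0.0012 0.0016 0 0 0;0.005 0 -0.0012 0.0016 0 0 0' 40;python3 jog.py '0.005 0 -0.0006 0.0008 0 0 0;0.005 0 -0.0012 0.0016 0 0 0;0.005 0 -0.0012 0.0016 0 0 0;0.005 0 -0.0012 0.0016 0 0 0' 40
```

```text
t: 7.07
tool_pos: [0.5734, -0.359, 0.1098]
tool_rot: [2.126, 1.471, 0.478]
contact_force: [0.6, -0.6, -0.6]
opening: 0.0089
grip_force: 39.2
t: 7.4
tool_pos: [0.5734, -0.359, 0.1077]
tool_rot: [2.126, 1.471, 0.478]
contact_force: [0.2, -0.3, -0.2]
opening: 0.0091
grip_force: 39.2
```

```bash
python3 jog.py '0.005 0 -0.0006 0.0008 0 0 0;0.005 0 -0.0006 0.0008 0 0 0;0.005 0 -0.0006 0.0008 0 0 0' 40;python3 jog.py '0.005 0 -0.0006 0.0008 0 0 0;0.005 0 -0.0006 0.0008 0 0 0;0.005 0 -0.0006 0.0008 0 0 0' 40
```

```text
t: 7.65
tool_pos: [0.5735, -0.3591, 0.1072]
tool_rot: [2.125, 1.471, 0.478]
contact_force: [-0.8, 0.3, -0.0]
opening: 0.0094
grip_force: 39.7
t: 7.9
tool_pos: [0.5737, -0.3593, 0.1069]
tool_rot: [2.125, 1.471, 0.478]
contact_force: [-2.8, 2.0, 3.7]
opening: 0.0096
grip_force: 42.1
```

```bash
python3 jog.py '0.013 0 0.002 -0.001 0 0 0;0.017 0 0.004 -0.001 0 0 0;0.021 0 0.006 -0.002 0 0 0;0.021 0 0.006 -0.002 0 0 0;0.021 0 0.006 -0.002 0 0 0;0.021 0 0.006 -0.004 0 0 0;0.021 0 0.006 -0.006 0 0 0;0.021 0 0.006 -0.009 0 0 0' 40; python3 jog.py '0.021 0 0 -0.003 0 0 0;0.021 0 0 -0.008 0 0 0;0.021 0 0 -0.016 0 0 0;0.021 0 0 -0.03 0 0 0;0.021 0 0 -0.05 0 0 0;0.021 0 0 -0.08 0 0 0;0.021 0 0 -0.11 0 0 0;0.021 0 0 -0.12 0 0 0;0.021 0 0 -0.12 0 0 0'; python3 - <<'E'
from h import *
shot('wrist','w4.png');T=pose();print(wb(T[:3,3]).round(4))
E
```

```text
t: 8.57
tool_pos: [0.5727, -0.3587, 0.1164]
tool_rot: [2.126, 1.471, 0.478]
contact_force: [-0.2, -0.1, -0.2]
opening: 0.0209
grip_force: 0.0
t: 9.32
tool_pos: [0.5073, -0.3352, 0.2184]
tool_rot: [2.119, 1.467, 0.478]
contact_force: [-0.1, -0.2, -0.1]
opening: 0.0214
grip_force: 0.0
[-0.1355  0.0113  0.2159]
```

View pics/w4.png

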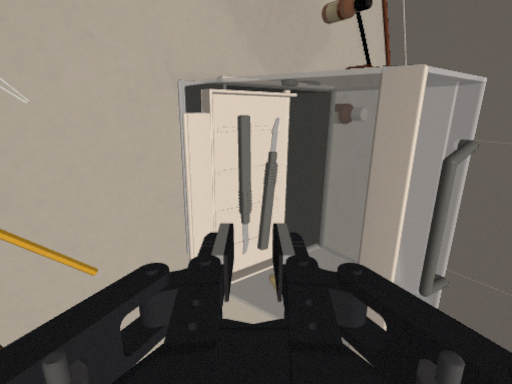

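The scalpel lies crosswise on the tray at (245,115)–(247,250), separate from the tray scalpel at (276,120)–(264,245). Next I'll shut the fingers, turn the hand 90° so the linkages lie along the bin's y, and go under the lip.

```bash
cat >> h.py <<'E'
def Rp(L):
    c,s=np.cos(TH),np.sin(TH); b=lambda x,z:np.array([c*x,s*x,z])
    z=b(np.sin(L),-np.cos(L)); x=-b(np.cos(L),np.sin(L)); return np.c_[x,np.cross(z,x),z]
def lip(th,L,e=.017,g=.011):
    x=-.122*np.cos(th)+.011*np.sin(th); z=.1+.122*np.sin(th)+.011*np.cos(th)
    return bw(x+e*np.sin(L)-g*np.cos(L),0,z-e*np.cos(L)-g*np.sin(L))
E
python3 - <<'E'
from h import *
go(bw(-.21,0,.20),Rp(.6))
E
```

```text
d [-0.0113 -0.0695 -0.0311] r [ 0.0234  0.0251 -1.5705] rows>= 1.8464863737606747 12.566679461065549
```

```bash
python3 jog.py '0 -0.005 -0.035 -0.031 0 0 -0.12;0 -0.011 -0.0695 -0.031 0.006 0.006 -0.25;0 -0.011 -0.0695 -0.031 0.006 0.006 -0.37;0 -0.011 -0.0695 -0.031 0.023 0.025 -1.57;0 -0.011 -0.0695 -0.031 0.023 0.025 -1.57;0 -0.011 -0.0695 -0.031 0.023 0.025 -1.57;0 -0.011 -0.0695 -0.031 0.023 0.025 -1.57;0 -0.011 -0.0695 -0.031 0.023 0.025 -1.57;0 -0.011 -0.0695 -0.031 0.023 0.025 -1.57;0 -0.011 -0.0695 -0.031 0.023 0.025 -1.57;0 -0.011 -0.0695 -0.031 0.023 0.025 -1.57;0 -0.011 -0.0695 -0.031 0.023 0.025 -1.57;0 -0.011 -0.0695 -0.031 0.023 0.025 -1.57;0 -0.011 -0.0695 -0.031 0.023 0.025 -1.57;0 -0.011 -0.0695 -0.031 0.023 0.025 -1.57' ; python3 - <<'E'
from h import *
T=pose();print(wb(T[:3,3]).round(4),telemetry.get_obs()['q'].round(2)); L=.6
go(bw(-.165,0,.085),Rp(L)); go(lip(0,L,.017,.018),Rp(L))
for th in np.arange(0,1.11,.15): print(round(th,2),end=' ');go(lip(th,L),Rp(L))
E
```

```text
t: 10.62
tool_pos: [0.4333, -0.3177, 0.1962]
tool_rot: [0.461, 2.511, -0.134]
contact_force: [0.7, 0.2, -0.4]
opening: -0.0
grip_force: 0.0
[-0.2106  0.0012  0.1962] [-0.94 -0.51  2.22  0.39  0.95 -2.29]
d [ 0.0245 -0.0017  0.1177] r [ 0.0034 -0.0056 -0.0039] rows>= 2.8822719641523507 0.06100989641362311
d [-0.0078 -0.0016  0.1373] r [ 0.0034 -0.0056 -0.0039] rows>= 3.2978406334465866 0.06100989641362311
0.0 d [-0.0148 -0.0016  0.1373] r [ 0.0034 -0.0056 -0.0039] rows>= 3.3106142464228183 0.06100989641362311
0.15 d [-0.0274 -0.0015  0.1239] r [ 0.0034 -0.0056 -0.0039] rows>= 3.0440909495024364 0.06100989641362311
0.3 d [-0.0419 -0.0014  0.1127] r [ 0.0034 -0.0056 -0.0039] rows>= 2.882557006906569 0.06100989641362311
0.45 d [-0.0579 -0.0013  0.1037] r [ 0.0034 -0.0056 -0.0039] rows>= 2.8477363609371937 0.06100989641362311
0.6 d [-0.0751 -0.0012  0.0972] r [ 0.0034 -0.0056 -0.0039] rows>= 2.9448893407076007 0.06100989641362311
0.75 d [-0.093  -0.0011  0.0933] r [ 0.0034 -0.0056 -0.0039] rows>= 3.1598748109567767 0.06100989641362311
0.9 d [-0.1113 -0.001   0.0922] r [ 0.0034 -0.0056 -0.0039] rows>= 3.466617181514348 0.06100989641362311
1.05 d [-0.1296 -0.001   0.0938] r [ 0.0034 -0.0056 -0.0039] rows>= 3.837264966220409 0.06100989641362311
```

```bash
python3 jog.py '0 0.01 -0.0017 0.03 0 0 0;0 0.0245 -0.0017 0.07 0 0 0;0 0.0245 -0.0017 0.1 0 0 0;0 0.0245 -0.0017 0.1177 0 0 0;0 0.01 -0.0017 0.128 0 0 0;0 -0.0078 -0.0016 0.1373 0 0 0;0 -0.0078 -0.0016 0.1373 0 0 0;0 -0.0078 -0.0016 0.1373 0 0 0' ; python3 - <<'E'
from h import *
T=pose();print(wb(T[:3,3]).round(4)); L=.6
for th in (0,.15,.3,.45,.6,.75,.9,1.,1.07): print(round(th,2),end=' ');go(lip(th,L),Rp(L))
shot('side','d5.png');cv2.imwrite('pics/c5.png',cv2.resize(cv2.imread('pics/d5.png')[100:268,150:374],(800,600)))
E
```

```text
t: 11.28
tool_pos: [0.5116, -0.3488, 0.0882]
tool_rot: [0.458, 2.51, -0.136]
contact_force: [0.6, -0.8, 0.1]
opening: -0.0001
grip_force: 0.0
[-0.1263 -0.0003  0.0882]
0 d [-0.0054  0.0003  0.0007] r [ 0.0028 -0.0042 -0.0019] rows>= 0.1316642774694628 0.0433673299469245
0.15 d [-0.0181  0.0004 -0.0126] r [ 0.0028 -0.0042 -0.0019] rows>= 0.5295160584899705 0.0433673299469245
0.3 d [-0.0326  0.0005 -0.0239] r [ 0.0028 -0.0042 -0.0019] rows>= 0.9694033283043288 0.0433673299469245
0.45 d [-0.0486  0.0005 -0.0329] r [ 0.0028 -0.0042 -0.0019] rows>= 1.407335939934008 0.0433673299469245
0.6 d [-0.0658  0.0006 -0.0393] r [ 0.0028 -0.0042 -0.0019] rows>= 1.8383598334192104 0.0433673299469245
0.75 d [-0.0838  0.0006 -0.0432] r [ 0.0028 -0.0042 -0.0019] rows>= 2.2594783017476776 0.0433673299469245
0.9 d [-0.1021  0.0006 -0.0443] r [ 0.0028 -0.0042 -0.0019] rows>= 2.6681202104328414 0.0433673299469245
1.0 d [-0.1143  0.0007 -0.0435] r [ 0.0028 -0.0042 -0.0019] rows>= 2.932431877701299 0.0433673299469245
1.07 d [-0.1228  0.0007 -0.0422] r [ 0.0028 -0.0042 -0.0019] rows>= 3.1131549572652024 0.0433673299469245
```

View pics/c5.png

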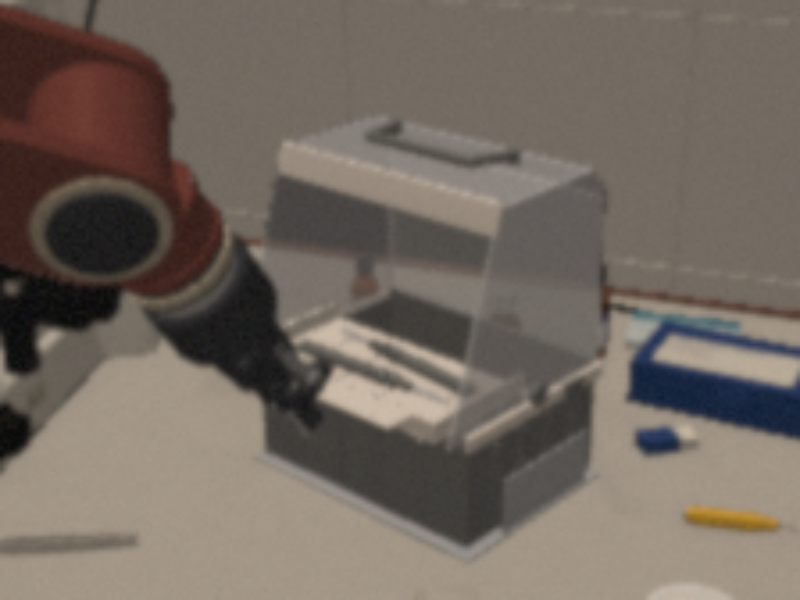

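The fingertips sit just below the middle of the lip at (315,425), and both scalpels are still on the tray. Now I'll lift.

```bash
python3 jog.py '0 -0.0054 0 0.0007 0 0 0;0 -0.0095 0 -0.004 0 0 0;0 -0.014 0 -0.0085 0 0 0;0 -0.0181 0 -0.0126 0 0 0;0 -0.023 0 -0.0165 0 0 0;0 -0.0278 0 -0.0203 0 0 0;0 -0.0326 0 -0.0239 0 0 0;0 -0.038 0 -0.027 0 0 0;0 -0.043 0 -0.03 0 0 0;0 -0.0486 0 -0.0329 0 0 0'; python3 - <<'E'
from h import *
T=pose();print(wb(T[:3,3]).round(4)); L=.6
for th in (.45,.6,.75,.9,1.,1.07): print(round(th,2),end=' ');go(lip(th,L),Rp(L))
shot('scene','s6.png')
E
```

```text
t: 12.17
tool_pos: [0.5317, -0.3566, 0.1442]
tool_rot: [0.457, 2.509, -0.138]
contact_force: [-1.1, 1.9, -1.6]
opening: 0.0002
grip_force: 0.9
[-0.1048 -0.0005  0.1442]
0.45 d [0.0006 0.0005 0.0014] r [ 0.002  -0.0027 -0.0012] rows>= 0.0390710492998495 0.028728465396169474
0.6 d [-0.0166  0.0006 -0.005 ] r [ 0.002  -0.0027 -0.0012] rows>= 0.41586577897219523 0.028728465396169474
0.75 d [-0.0345  0.0006 -0.0088] r [ 0.002  -0.0027 -0.0012] rows>= 0.8551909743820894 0.028728465396169474
0.9 d [-0.0529  0.0006 -0.0099] r [ 0.002  -0.0027 -0.0012] rows>= 1.2900417409523346 0.028728465396169474
1.0 d [-0.0651  0.0006 -0.0091] r [ 0.002  -0.0027 -0.0012] rows>= 1.5761111396609946 0.028728465396169474
1.07 d [-0.0736  0.0006 -0.0078] r [ 0.002  -0.0027 -0.0012] rows>= 1.7740691672117395 0.028728465396169474
```

```bash
python3 jog.py '0 -0.0055 0 -0.002 0 0 0;0 -0.011 0 -0.0035 0 0 0;0 -0.0166 0 -0.005 0 0 0;0 -0.0225 0 -0.0065 0 0 0;0 -0.0285 0 -0.0077 0 0 0;0 -0.0345 0 -0.0088 0 0 0;0 -0.0405 0 -0.0093 0 0 0;0 -0.0467 0 -0.0097 0 0 0;0 -0.0529 0 -0.0099 0 0 0;0 -0.059 0 -0.0095 0 0 0;0 -0.0651 0 -0.0091 0 0 0;0 -0.0651 0 -0.0091 0 0 0'; python3 - <<'E'
from h import *
T=pose();print(wb(T[:3,3]).round(4)); L=.6
for th in (1.,1.04,1.08,1.12): print(round(th,2),end=' ');go(lip(th,L),Rp(L))
E
```

```text
t: 13.22
tool_pos: [0.5783, -0.3744, 0.1888]
tool_rot: [0.456, 2.508, -0.138]
contact_force: [-0.8, 0.6, -0.9]
opening: -0.0003
grip_force: 0.2
[-0.055  -0.0008  0.1888]
1.0 d [ 0.0012  0.0008 -0.0003] r [ 0.0018 -0.0014 -0.0006] rows>= 0.03561446048412179 0.019105987301734934
1.04 d [-0.0036  0.0008  0.0004] r [ 0.0018 -0.0014 -0.0006] rows>= 0.08980946940882596 0.019105987301734934
1.08 d [-0.0085  0.0008  0.0012] r [ 0.0018 -0.0014 -0.0006] rows>= 0.20596883401748292 0.019105987301734934
1.12 d [-0.0132  0.0008  0.0023] r [ 0.0018 -0.0014 -0.0006] rows>= 0.32293294137665846 0.019105987301734934
```

Nominally that's 1.0 rad. I'll go a little further, to about 1.07, hold for a second or so, and check.

```bash
python3 jog.py '0 -0.0036 0 0 0 0 0;0 -0.0075 0 0.001 0 0 0;0 -0.0075 0 0.001 0 0 0;0 -0.0075 0 0.001 0 0 0;0 -0.0075 0 0.001 0 0 0;0 -0.0075 0 0.001 0 0 0;0 -0.0075 0 0.001 0 0 0;0 -0.0075 0 0.001 0 0 0;0 -0.0075 0 0.001 0 0 0;0 -0.0075 0 0.001 0 0 0;0 -0.0075 0 0.001 0 0 0;0 -0.0075 0 0.001 0 0 0;0 -0.0075 0 0.001 0 0 0;0 -0.0075 0 0.001 0 0 0;0 -0.0075 0 0.001 0 0 0;0 -0.0075 0 0.001 0 0 0;0 -0.0075 0 0.001 0 0 0;0 -0.0075 0 0.001 0 0 0'; python3 - <<'E'
from h import *
shot('scene','s7.png');shot('side','d7.png');shot('wrist','w7.png')
T=pose();print(wb(T[:3,3]).round(4))
a=cv2.imread('pics/s7.png')[90:240,200:350];b=cv2.imread('pics/d7.png')[110:260,190:340]
cv2.imwrite('pics/c7.png',cv2.hconcat([cv2.resize(a,(400,400),interpolation=2),cv2.resize(b,(400,400),interpolation=2)]))
E
```

```text
t: 14.72
tool_pos: [0.5834, -0.3763, 0.191]
tool_rot: [0.457, 2.509, -0.138]
contact_force: [-0.5, -0.1, -1.0]
opening: 0.0001
grip_force: 0.3
[-0.0495 -0.0008  0.191 ]
```

View pics/c7.png

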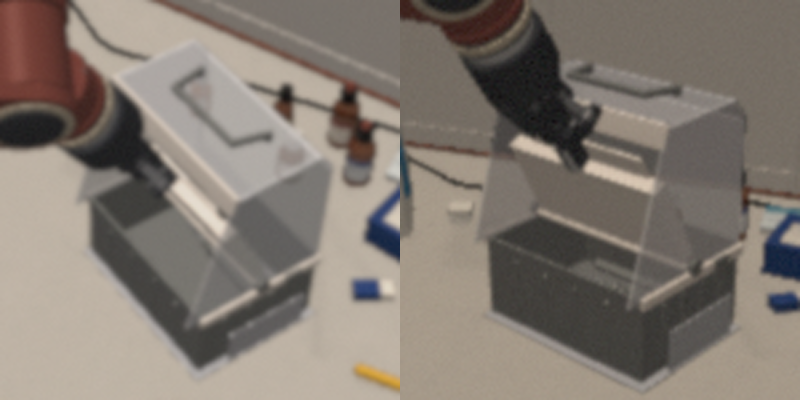

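The tray stands steep at about 1.07 rad, its edge just under the brow at (580,165), and the left panel shows no scalpels on the visible side. I'll retrace the path down, back out and check.

```bash
python3 jog.py '0 0.01 0 -0.001 0 0 0;0 0.021 0 -0.002 0 0 0;0 0.03 0 -0.0015 0 0 0;0 0.039 0 -0.001 0 0 0;0 0.048 0 0.001 0 0 0;0 0.057 0 0.003 0 0 0;0 0.066 0 0.006 0 0 0;0 0.074 0 0.009 0 0 0;0 0.082 0 0.0135 0 0 0;0 0.09 0 0.018 0 0 0;0 0.0975 0 0.024 0 0 0;0 0.105 0 0.03 0 0 0;0 0.111 0 0.036 0 0 0;0 0.119 0 0.043 0 0 0;0 0.127 0 0.044 0 0 0;0 0.145 0 0.036 0 0 0;0 0.15 0 0 0 0 0;0 0.15 0 -0.04 0 0 0;0 0.15 0 -0.08 0 0 0;0 0.15 0 -0.1 0 0 0'; python3 jog.py '0 0 0 0 0 0 0;0 0 0 0 0 0 0;0 0 0 0 0 0 0;0 0 0 0 0 0 0;0 0 0 0 0 0 0;0 0 0 0 0 0 0;0 0 0 0 0 0 0;0 0 0 0 0 0 0;0 0 0 0 0 0 0;0 0 0 0 0 0 0;0 0 0 0 0 0 0;0 0 0 0 0 0 0'; python3 - <<'E'
from h import *
a,_=shot('scene','s8.png');d,_=shot('side','d8.png');w,_=shot('wrist','w8.png')
T=pose();print(wb(T[:3,3]).round(4))
z=lambda i,s,c:cv2.resize(i[s:s+150,c:c+150],(400,400),interpolation=2)
top=cv2.hconcat([z(a,90,200),z(d,110,190)])
cv2.imwrite('pics/c8.png',cv2.resize(cv2.vconcat([top,cv2.hconcat([cv2.resize(w,(400,300)),cv2.resize(d,(400,300))])]),(686,600)))
E
```

```text
t: 16.53
tool_pos: [0.4143, -0.3135, 0.1938]
tool_rot: [0.455, 2.504, -0.143]
contact_force: [1.2, -1.3, 0.1]
opening: -0.0003
grip_force: 0.0
t: 17.53
tool_pos: [0.4147, -0.3129, 0.1895]
tool_rot: [0.457, 2.509, -0.138]
contact_force: [0.4, -0.5, -1.0]
opening: -0.0001
grip_force: 0.0
[-0.2297 -0.0008  0.1894]
```

View pics/c8.png

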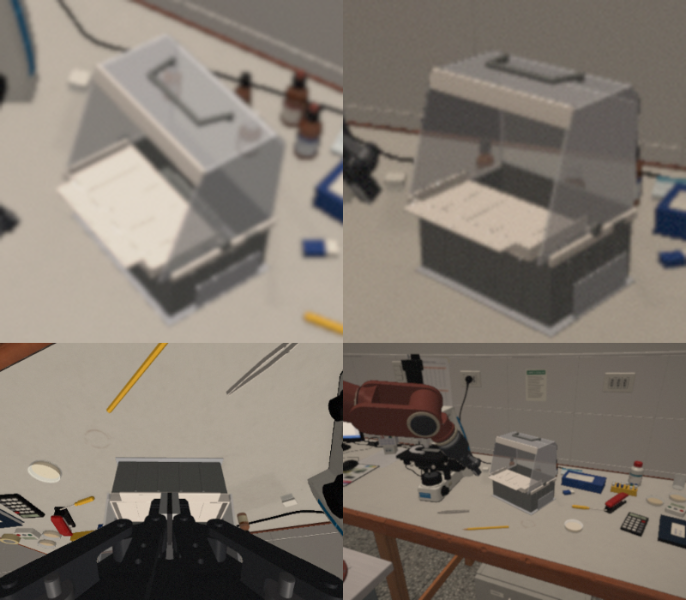

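The tray is level and empty (top panels). The pencil, tweezers and dish are where they were, and the robot is clear of everything.

```bash
python3 -c "
from station import ctrl, telemetry, get_image, camera_params
print(ctrl.finish_job())"
```

```text
the job is handed in; nothing more can be done
None
```

The job is handed in at about 18 s: both scalpels slid off the tray, which is level and empty again, and the pencil, tweezers and dish look undisturbed; I didn't see the scalpels inside the bin, and I viewed 12 pictures, two over the limit of 10.

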